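# Sort the open cuffs by finish at the polishing bench

### The job

Pick the four open cuffs out of the mixed bracelets on the bench and lay each one flat in the middle of its own tray, so that each finish is kept apart for polishing: brass in the yellow tray, copper in the red, steel in the blue, black in the green. Set them down without dropping them, and leave the two closed bangles lying where they are.

Things in the scene. Friction and masses are not known exactly. Their poses are not given: they have to be found in the camera images.
- cuff_brass: Loose open cuff of yellow-gold brass, a letter C of round wire lying flat, 60 to 120 g. Wire 8 mm thick, wire centre line on a circle of radius 30 mm (outer diameter 68, inner 52). Origin: centre of that circle, on the cuff's underside; z up. The opening, about 23 mm clear, faces the cuff's own +x; the wire runs round through +y, -x and -y. It can be pinched across the wire from above, one finger inside the ring.
- cuff_copper: Loose open cuff of reddish copper, a letter C of round wire lying flat, 60 to 120 g. Wire 8 mm thick, wire centre line on a circle of radius 30 mm (outer diameter 68, inner 52). Origin: centre of that circle, on the cuff's underside; z up. The opening, about 23 mm clear, faces the cuff's own +x; the wire runs round through +y, -x and -y. It can be pinched across the wire from above, one finger inside the ring.
- cuff_steel: Loose open cuff of silver-grey steel, a letter C of round wire lying flat, 60 to 120 g. Wire 8 mm thick, wire centre line on a circle of radius 30 mm (outer diameter 68, inner 52). Origin: centre of that circle, on the cuff's underside; z up. The opening, about 23 mm clear, faces the cuff's own +x; the wire runs round through +y, -x and -y. It can be pinched across the wire from above, one finger inside the ring.
- cuff_black: Loose open cuff of black-finished metal, a letter C of round wire lying flat, 60 to 120 g. Wire 8 mm thick, wire centre line on a circle of radius 30 mm (outer diameter 68, inner 52). Origin: centre of that circle, on the cuff's underside; z up. The opening, about 23 mm clear, faces the cuff's own +x; the wire runs round through +y, -x and -y. It can be pinched across the wire from above, one finger inside the ring.
- bangle_steel: Loose closed bangle of silver-grey steel: a complete ring of the same wire and size as the cuffs (outer diameter 68, wire 8), with no opening. Origin: ring centre, underside. To be left where it lies.
- bangle_brass: Loose closed bangle of yellow-gold brass: a complete ring of the same wire and size as the cuffs (outer diameter 68, wire 8), with no opening. Origin: ring centre, underside. To be left where it lies.
- tray_yellow: Fixed yellow plastic tray, place of the brass cuff: square, 140 x 140 outside, walls 5 thick and 18 high, inner floor 5 above the bench, with a pale grey square pad 96 x 96 in the middle of the floor, flush with it. Origin: centre of the underside, on the bench top; x and y along the sides, z up.
- tray_red: Fixed red plastic tray, place of the copper cuff: square, 140 x 140 outside, walls 5 thick and 18 high, inner floor 5 above the bench, with a pale grey square pad 96 x 96 in the middle of the floor, flush with it. Origin: centre of the underside, on the bench top; x and y along the sides, z up.
- tray_blue: Fixed blue plastic tray, place of the steel cuff: square, 140 x 140 outside, walls 5 thick and 18 high, inner floor 5 above the bench, with a pale grey square pad 96 x 96 in the middle of the floor, flush with it. Origin: centre of the underside, on the bench top; x and y along the sides, z up.
- tray_green: Fixed green plastic tray, place of the black cuff: square, 140 x 140 outside, walls 5 thick and 18 high, inner floor 5 above the bench, with a pale grey square pad 96 x 96 in the middle of the floor, flush with it. Origin: centre of the underside, on the bench top; x and y along the sides, z up.

How it is judged:
By the outcome, as a careful person would: the job done as asked, in the order asked, and still so for the second after the job is handed in, with the robot touching nothing.
It also fails if it takes over 88 s, if anything falls off the work surface, if the arm or the gripper's body presses on something with over 40 N, if the wrist force passes 120 N, or if a joint passes its speed limit or range.

### The arm

A 7-joint arm with a two-finger parallel gripper is mounted at the origin on the work surface. World frame = base frame: x ahead of the robot, y to its left, z up, the work surface at z = 0. Lengths are in m, angles in rad, forces in N, time in s.
With the tool pointing down it reaches from about 0.425 to 0.925 m from the base axis. Payload 6.8 kg.
Tool frame: the origin (TCP) lies at the very end of the fingers, on their centre line; the grasp point (between the pads) lies 19 mm behind it; z points along the fingers, x is the direction in which the jaws open and shut, and the axes are right-handed (so a half turn about z gives the same grasp; the last joint's range is limited). The gripper opens to 85 mm and grips with 20 to 120 N. Pads are 22 mm wide; open, the fingers measure 114 mm over their backs; the gripper's body (76 mm by 85 mm) begins 54 mm behind the grasp point. The pads swing forward as they close: fully open they stand 13 mm farther back than shut.
Start: joints at [-1.272, 0.477, 0.022, 1.555, -0.011, 1.109, -0.083], TCP at [0.267, 0.62, 0.231] pointing down, gripper open.
Joint ranges: [-2.96, 2.96], [-0.34, 2.1], [-1.41, 1.46], [0.24, 2.44], [-1.37, 4.51], [0.17, 1.92], [-2.96, 2.96]. Speed limits (rad/s): [2.39, 2.39, 3.14, 3.14, 3.14, 3.14, 3.14].

### API

Orientations are given as a rotation vector (axis times angle).
In Python, from bench import get_obs, imaging, hand_in gives the robot as it stands.
- The arm moves only by the tool send_rows, never from a script. Its argument "motion" is a list of rows, each an object with "dp": the shift along the world's x, y, z in m, a list of three; "rot": the turn, a rotation vector about the world's x, y, z in rad, a list of three; "grip": the finger opening in m, from 0 to 0.0854. In form: [{"dp": [dx, dy, dz], "rot": [ax, ay, az], "grip": grip}, ...]. A call has 1 to 20 rows; each row shifts and turns the pose as measured when the row begins; what a row does not reach is not made up. A row lasts 1/8 s, in which the tool goes at most 62.5 mm and 10.7 degrees, less where a joint would pass 70% of its speed; a pose out of reach is approached as far as the arm can. A call is refused whole if a number of a shift passes 0.0625 or a number of a turn 0.188, either way. A call with a gripper value outside its range is refused whole. The fingers move at their own pace and stop on an object; "grip_force" is the grip in N (left out, the last holds). Time passes only in rows, so rows that do not move let the fingers close. It gives the time, the measured TCP pose, the force and the opening at its end, in the units of the state.
- get_obs(): the state, without advancing time (a new reading comes with each control period).
- imaging.grab_frame(name): name is "side" or "top" or "wrist"; returns a dict with "img" (480x640x3 uint8, red, green, blue), "fx", "fy", "cx", "cy" (pixels), "R" (3x3) and "t" (3): a world point X has camera coordinates R X + t. Camera axes: x right, y down, z forward; pixel columns grow to the right and rows downward; lengths in m; the calibration is good to about 2 mm. A picture is of the moment at which its call begins. There is no depth.
- hand_in(): hands the job in, once; it reports no verdict.
The state is a dict: "clock": time; "joints": joint angles; "qvel": joint speeds; "tau": joint torques, N m; "tcp_pos": TCP position; "orientation": TCP orientation; "contact_force": force on the tool from outside, world axes, zero at the start; "moment": the same for the moment, N m; "grip_width": finger opening in m.
Only numpy, scipy, OpenCV 4.12 (cv2) and the standard library are available. Lean on these libraries where they do the work, as an engineer would, in place of code of your own. Each camera call takes 0.05 s, during which the arm holds its last target. There are 200 camera calls.

## Working session

There is one attempt and no reset: what is moved stays moved. The work goes in short steps, Python scripts to look and compute and a tool call to move; the robot and the scene stay as the last step left them, time stands still between calls to the robot, and variables do not carry over. Pictures are saved under pics/ and viewed, about 12 in all and at most 16, crops included, and the job is handed in when it is done.

Besides the shell and the picture viewer there is one more tool, called after ">>>" as name(argument=value, ...), one argument or row to a line, values as JSON. send_rows: Moves the arm, as the interface text tells. Its arguments: {"type":"object","properties":{"motion":{"type":"array","items":{"type":"object","properties":{"dp":{"type":"array","items":{"type":"number"}},"rot":{"type":"array","items":{"type":"number"}},"grip":{"type":"number"}}}},"grip_force":{"type":"number"}},"required":["motion"]}

```bash
mkdir -p pics; ls; python3 - <<'E'
from bench import get_obs, imaging
import cv2
o=get_obs()
for k in o: print(k,o[k])
for n in("top","side"):
    f=imaging.grab_frame(n); cv2.imwrite(f"pics/{n}0.png",f["img"][:,:,::-1]); print(n,f["fx"],f["fy"],f["cx"],f["cy"],f["R"],f["t"])
E
```

```text
pics
clock 0.0
joints [-1.27211047  0.47781608  0.02232939  1.55643617 -0.01147485  1.10930201
 -0.08311669]
qvel [-0.00070568 -0.00111243 -0.00084512  0.00131149 -0.00020139  0.00059703
 -0.00024217]
tau [ 1.19664503e-03 -5.96454120e+01  1.60864245e+00 -2.81201506e+01
  1.26033343e-02  9.27218614e-03 -3.99417024e-05]
tcp_pos [0.26685235 0.61937392 0.23032126]
orientation [ 2.62339786e+00  1.72634388e+00 -2.26307233e-03]
contact_force [0.1860504  0.25570718 0.691311  ]
moment [ 0.01538218 -0.03750627 -0.00535169]
grip_width 0.08548224286624592
top 614.0914016063501 614.0914016063501 317.89953393612217 229.3109769498179 [[-2.88077992e-02 -9.99584683e-01 -7.56541977e-04]
 [-9.76650414e-01  2.83080201e-02 -2.12961559e-01]
 [ 2.12894528e-01 -5.39607678e-03 -9.77060286e-01]] [0.02850745 0.53559884 1.31548307]
side 533.6409341452377 533.6409341452377 318.68997064232593 246.07188056848426 [[ 0.91820278 -0.39599403 -0.00961147]
 [-0.22977323 -0.51270305 -0.82724836]
 [ 0.32265758  0.7617902  -0.5617542 ]] [-0.47657002  0.13776895  0.8062508 ]
```

View pics/top0.png

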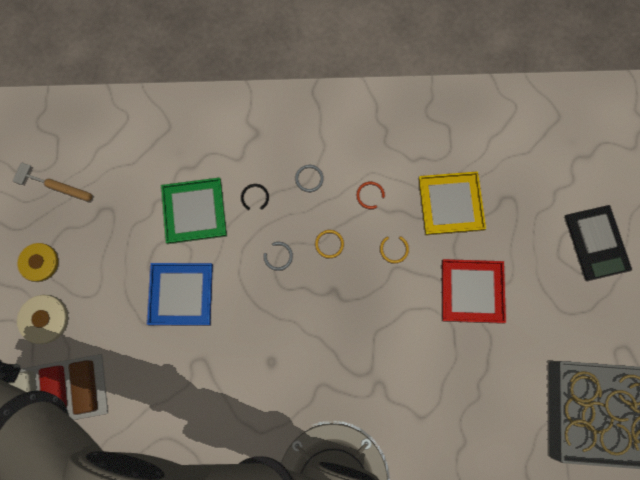

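View pics/side0.png

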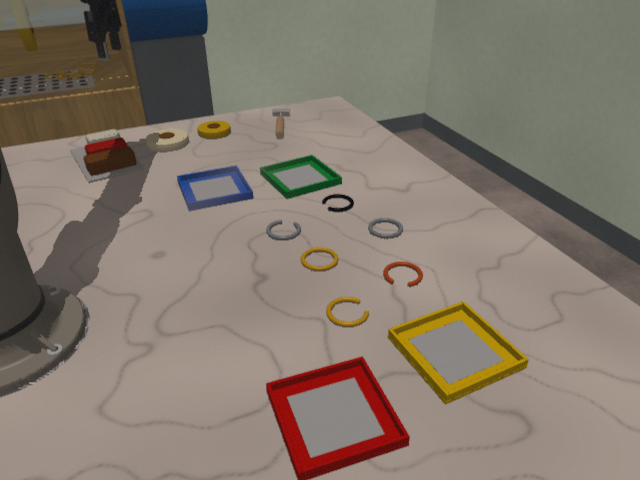

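The top view shows four open cuffs: black (255,197), steel (278,256), copper (370,195) and brass (394,249). The closed bangles are at (309,178) and (329,243). The trays are green (194,210), blue (181,294), yellow (452,203) and red (473,291). The side view agrees. Next I'll measure positions in both views.

```bash
cat > h.py <<'E'
import numpy as np, cv2
from bench import get_obs, imaging
def cast(f,uv,z):
    uv=np.atleast_2d(uv).astype(float); R,t=np.array(f["R"]),np.array(f["t"])
    d=np.c_[(uv[:,0]-f["cx"])/f["fx"],(uv[:,1]-f["cy"])/f["fy"],np.ones(len(uv))]@R
    c=-R.T@t; return (c+d*((z-c[2])/d[:,2])[:,None])[:,:2]
def proj(f,X):
    p=np.array(f["R"])@X+f["t"]; return np.array([f["fx"]*p[0]/p[2]+f["cx"],f["fy"]*p[1]/p[2]+f["cy"]])
def masks(img):
    h=cv2.cvtColor(img,cv2.COLOR_RGB2HSV).astype(int); H,S,V=h[...,0],h[...,1],h[...,2]
    im=img.astype(int)
    return dict(yellow=(H>14)&(H<34)&(S>150)&(V>70), red=((H<14)|(H>172))&(S>140)&(V>60), blue=(H>100)&(H<125)&(S>120),
      green=(H>50)&(H<85)&(S>120), dark=(V<60), grey=(im[...,0]-im[...,2]<9)&(V>60)&(V<185)&(S<60))
def ringfit(P):
    # algebraic circle fit to wire pixels, radius fixed after: robust refine of centre with r=.030
    from scipy.optimize import least_squares
    c0=P.mean(0)
    s=least_squares(lambda c:np.hypot(*(P-c).T)-.03,c0,loss='soft_l1',f_scale=.003)
    c=s.x; d=P-c; a=np.sort(np.arctan2(d[:,1],d[:,0])); g=np.diff(np.r_[a,a[0]+2*np.pi]); i=g.argmax()
    mid=(a[i]+g[i]/2+np.pi)%(2*np.pi)-np.pi
    return c,mid,g[i],np.hypot(*d.T).mean()
E
python3 - <<'E'
from h import *
f={n:imaging.grab_frame(n) for n in("top","side")}
m={n:masks(f[n]["img"]) for n in f}
rings=dict(brass=("yellow",(394,249)),copper=("red",(370,195)),steel=("grey",(278,256)),black=("dark",(255,197)),bsteel=("grey",(309,178)),bbrass=("yellow",(329,243)))
for k,(c,uv) in rings.items():
    X=cast(f["top"],uv,.004)[0]
    for n in f:
        u,v=proj(f[n],np.r_[X,.004]); r=26 if n=="top" else 34
        yy,xx=np.nonzero(m[n][c]); P=cast(f[n],np.c_[xx,yy],.004)
        P=P[np.hypot(*(P-X).T)<.044]
        C,mid,g,rm=ringfit(P); print(k,n,C.round(4),"open",round(np.degrees(mid)),"gap",round(np.degrees(g)),rm.round(4),len(P))
for k,uv in dict(yellow=(452,203),red=(473,291),blue=(181,294),green=(194,210)).items():
    X0=cast(f["top"],uv,.018)[0]
    for n in f:
        yy,xx=np.nonzero(m[n][k]); P=cast(f[n],np.c_[xx,yy],.018); s=np.hypot(*(P-X0).T)<.11
        hull=cv2.minAreaRect(np.c_[xx,yy][s].astype(np.float32))
        Q=P[s].astype(np.float32); r=cv2.minAreaRect(Q*1000)
        # pad centre: hole of the mask contour
        M=m[n][k].astype(np.uint8)*255; cs,hi=cv2.findContours(M,cv2.RETR_CCOMP,cv2.CHAIN_APPROX_NONE)
        hs=[c[:,0] for c,h in zip(cs,hi[0]) if h[3]>=0 and cv2.contourArea(c)>400 and np.hypot(*(cast(f[n],c[:,0].mean(0),.005)[0]-X0))<.05]
        out=[cv2.minAreaRect((cast(f[n],h,.005)*1000).astype(np.float32)) for h in hs]
        print(k,n,"rim",np.round(r[0],1),np.round(r[1]),round(r[2],1),"pad",[(np.round(o[0],1),np.round(o[1]),round(o[2],1)) for o in out])
E
```

```text
brass top [ 0.4975 -0.1615] open -1 gap 58 0.0301 162
brass side [ 0.4988 -0.1608] open 0 gap 48 0.0301 368
copper top [ 0.6277 -0.1126] open -129 gap 54 0.03 153
copper side [ 0.629  -0.1118] open -129 gap 51 0.0301 284
steel top [0.4887 0.1069] open 50 gap 54 0.03 213
steel side [0.4896 0.1072] open 53 gap 48 0.0304 263
black top [0.6301 0.1595] open -180 gap 57 0.03 145
black side [0.6312 0.1592] open -179 gap 42 0.0299 189
bsteel top [0.6732 0.0305] open -90 gap 5 0.0301 221
bsteel side [0.6743 0.0309] open -24 gap 6 0.0302 307
bbrass top [ 0.5137 -0.0122] open 84 gap 4 0.0298 197
bbrass side [ 0.515  -0.0117] open -25 gap 6 0.03 302
yellow top rim [ 600.1 -299.5] [141. 141.] 2.9 pad [(array([ 601.9, -301.1]), array([103., 102.]), 3.2)]
yellow side rim [ 597.9 -306. ] [149. 149.] 3.1 pad [(array([ 603.3, -299.7]), array([ 99., 100.]), 3.2)]
red top rim [ 394.1 -332.7] [141. 139.] 86.4 pad [(array([ 394.8, -334.5]), array([103., 102.]), 86.4)]
red side rim [ 394.  -339.2] [149. 141.] 86.5 pad [(array([ 395.9, -333.1]), array([100., 100.]), 86.6)]
blue top rim [406.7 328.2] [139. 137.] 88.3 pad [(array([406.7, 329.5]), array([103., 100.]), 88.3)]
blue side rim [405.9 313.8] [164. 139.] 88.2 pad []
green top rim [600.  300.9] [140. 138.] 6.3 pad [(array([601.6, 302. ]), array([104., 104.]), 6.0)]
green side rim [596.8 286.3] [148. 162.] 6.1 pad [(array([602.5, 305.4]), array([104., 107.]), 5.5)]
```

>>> send_rows(
  motion=[
    {"dp":[0.04,-0.04,0],"rot":[0,0,-0.166],"grip":0.03},
    {"dp":[0.04,-0.04,0],"rot":[0,0,-0.166],"grip":0.03},
    {"dp":[0.04,-0.04,0],"rot":[0,0,-0.166],"grip":0.03},
    {"dp":[0.04,-0.04,0],"rot":[0,0,-0.166],"grip":0.03},
    {"dp":[0.04,-0.04,0],"rot":[0,0,-0.166],"grip":0.03},
    {"dp":[0,-0.045,0],"rot":[0,0,-0.166],"grip":0.03},
    {"dp":[0,-0.045,0],"rot":[0,0,-0.166],"grip":0.03},
    {"dp":[0,-0.045,0],"rot":[0,0,0],"grip":0.03},
    {"dp":[0,-0.045,-0.013],"rot":[0,0,0],"grip":0.03},
    {"dp":[0,-0.045,-0.013],"rot":[0,0,0],"grip":0.03},
    {"dp":[0,-0.045,-0.013],"rot":[0,0,0],"grip":0.03},
    {"dp":[0,-0.045,-0.013],"rot":[0,0,0],"grip":0.03},
    {"dp":[0,-0.045,-0.013],"rot":[0,0,0],"grip":0.03},
    {"dp":[0,-0.045,-0.013],"rot":[0,0,0],"grip":0.03},
    {"dp":[0,-0.045,-0.013],"rot":[0,0,0],"grip":0.03},
    {"dp":[0,-0.045,-0.013],"rot":[0,0,0],"grip":0.03},
    {"dp":[0,-0.045,-0.013],"rot":[0,0,0],"grip":0.03},
    {"dp":[0,-0.045,-0.013],"rot":[0,0,0],"grip":0.03},
  ],
  grip_force=80,
)

```text
clock: 2.45
tcp_pos: [0.4689, -0.1865, 0.0974]
orientation: [-3.135, 0.043, -0.01]
contact_force: [1.1, 0.0, 0.6]
grip_width: 0.0298
```

>>> send_rows(
  motion=[
    {"dp":[-0.001,0.0255,-0.02],"rot":[0,0.006,0.027],"grip":0.03},
    {"dp":[0,0,-0.02],"rot":[0,0,0],"grip":0.03},
    {"dp":[0,0,0],"rot":[0,0,0],"grip":0.03},
  ],
)

```text
clock: 2.82
tcp_pos: [0.4669, -0.1664, 0.0561]
orientation: [-3.138, 0.015, -0.0]
contact_force: [0.1, 0.4, -0.1]
grip_width: 0.0301
```

```bash
python3 - <<'E'
from h import *
f=imaging.grab_frame("wrist"); cv2.imwrite("pics/w1.png",f["img"][:,:,::-1]); print(get_obs()["tcp_pos"],get_obs()["orientation"])
m=masks(f["img"])["yellow"]; yy,xx=np.nonzero(m); P=cast(f,np.c_[xx,yy],.004); P=P[np.hypot(*(P-[.498,-.161]).T)<.044]
print(ringfit(P)); o=get_obs(); print(proj(f,np.r_[.498,-.161,.004]),proj(f,np.r_[o["tcp_pos"]]))
E
```

```text
[ 0.46757561 -0.16622035  0.05675264] [-3.13790185e+00  1.43034545e-02 -2.28618263e-03]
(array([ 0.49878597, -0.16013833]), np.float64(-0.02029311443739923), np.float64(0.8443324455692636), np.float64(0.030209283720002304))
[372.43312126 260.75954258] [323.19610448 313.2177427 ]
```

View pics/w1.png

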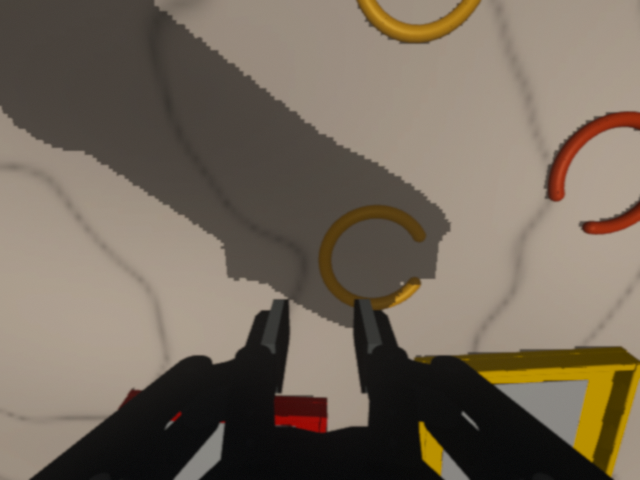

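The wrist view shows the brass cuff at about (372,258) with its opening to the right. The fingers (270–370,330) lie along x and are just short of it. The wrist measurement agrees with the others to within 1 mm, so I'll descend.

>>> send_rows(
  motion=[
    {"dp":[0.001,0.006,-0.015],"rot":[0,0,0.008],"grip":0.03},
    {"dp":[0,0,-0.015],"rot":[0,0,0],"grip":0.03},
    {"dp":[0,0,-0.008],"rot":[0,0,0],"grip":0.03},
    {"dp":[0,0,0],"rot":[0,0,0],"grip":0.03},
  ],
)

```text
clock: 3.38
tcp_pos: [0.4699, -0.1592, 0.0174]
orientation: [-3.138, -0.001, -0.006]
contact_force: [0.5, -0.4, -1.0]
grip_width: 0.0302
```

>>> send_rows(
  motion=[
    {"dp":[-0.001,-0.001,-0.008],"rot":[0,0,0],"grip":0.03},
    {"dp":[0,0,-0.005],"rot":[0,0,0],"grip":0.03},
    {"dp":[0,0,0],"rot":[0,0,0],"grip":0.03},
    {"dp":[0,0,0],"rot":[0,0,0],"grip":0.015},
    {"dp":[0,0,0],"rot":[0,0,0],"grip":0.004},
    {"dp":[0,0,0],"rot":[0,0,0],"grip":0.004},
    {"dp":[0,0,0],"rot":[0,0,0],"grip":0.004},
  ],
  grip_force=80,
)

```text
clock: 4.25
tcp_pos: [0.4692, -0.1607, 0.0043]
orientation: [-3.138, -0.0, -0.008]
contact_force: [-0.2, 0.5, -1.3]
grip_width: 0.0052
```

>>> send_rows(
  motion=[
    {"dp":[0,0,0],"rot":[0,0,0],"grip":0.016},
    {"dp":[0,0,0],"rot":[0,0,0],"grip":0.016},
    {"dp":[0,0,-0.003],"rot":[0,0,0],"grip":0.016},
    {"dp":[0,0,0],"rot":[0,0,0],"grip":0.016},
    {"dp":[0,0,0],"rot":[0,0,0],"grip":0.004},
    {"dp":[0,0,0],"rot":[0,0,0],"grip":0.004},
    {"dp":[0,0,0],"rot":[0,0,0],"grip":0.004},
    {"dp":[0,0,0],"rot":[0,0,0],"grip":0.004},
  ],
)

```text
clock: 5.25
tcp_pos: [0.4692, -0.1606, 0.0014]
orientation: [-3.138, -0.001, -0.008]
contact_force: [-0.2, 0.7, 0.5]
grip_width: 0.0053
```

```bash
python3 - <<'E'
from h import *
f=imaging.grab_frame("wrist"); cv2.imwrite("pics/w2.png",f["img"][:,:,::-1])
E
```

```text
(no output)
```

View pics/w2.png

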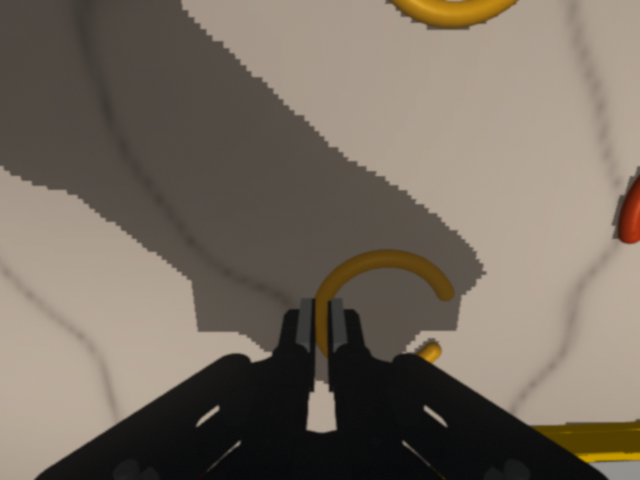

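The wrist view shows the brass wire held between the pads at (323,325). The opening reads 5.3 mm at both heights, so it is the grip on the wire (soft pads). I'll lift a little and check.

>>> send_rows(
  motion=[
    {"dp":[0,0,0.01],"rot":[0,0,0],"grip":0.004},
    {"dp":[0,0,0.02],"rot":[0,0,0],"grip":0.004},
    {"dp":[0,0,0.02],"rot":[0,0,0],"grip":0.004},
    {"dp":[0,0,0.01],"rot":[0,0,0],"grip":0.004},
    {"dp":[0,0,0],"rot":[0,0,0],"grip":0.004},
  ],
)

```text
clock: 5.92
tcp_pos: [0.4688, -0.1608, 0.0643]
orientation: [-3.138, 0.0, -0.007]
contact_force: [-0.1, -0.0, -1.3]
grip_width: 0.0053
```

```bash
python3 - <<'E'
from h import *
o=get_obs();print(o["tcp_pos"],o["orientation"],o["contact_force"],o["grip_width"])
f=imaging.grab_frame("side"); u,v=proj(f,o["tcp_pos"]).astype(int); c=f["img"][v-100:v+100,u-100:u+150,::-1]
w=imaging.grab_frame("wrist")["img"][:,:,::-1]
cv2.imwrite("pics/s2.png",np.hstack([cv2.resize(c,(500,400)),cv2.resize(w[:,160:480],(267,400))]))
E
```

```text
[ 0.46877162 -0.16075374  0.06427903] [-3.13783540e+00  7.67268124e-05 -7.29872044e-03] [-0.0630995  -0.02088223 -1.26248305] 0.005260848106630908
```

View pics/s2.png

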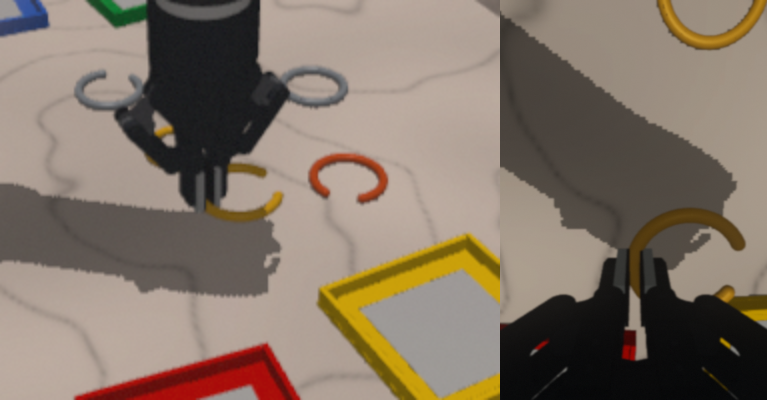

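Side and wrist views show the cuff held level, clear of the bench. Carrying it to the yellow tray.

>>> send_rows(
  motion=[
    {"dp":[0.01,-0.014,0],"rot":[0,0,0],"grip":0.004},
    {"dp":[0.02,-0.028,0],"rot":[0,0,0],"grip":0.004},
    {"dp":[0.02,-0.028,0],"rot":[0,0,0],"grip":0.004},
    {"dp":[0.02,-0.028,0],"rot":[0,0,0],"grip":0.004},
    {"dp":[0.015,-0.02,0],"rot":[0,0,0],"grip":0.004},
    {"dp":[0.005,-0.007,0],"rot":[0,0,0],"grip":0.004},
    {"dp":[0,0,0],"rot":[0,0,0],"grip":0.004},
    {"dp":[0,0,0],"rot":[0,0,0],"grip":0.004},
  ],
)

```text
clock: 7.02
tcp_pos: [0.5597, -0.2937, 0.0581]
orientation: [-3.137, -0.0, 0.006]
contact_force: [-0.3, -0.3, -1.2]
grip_width: 0.0051
```

>>> send_rows(
  motion=[
    {"dp":[0.006,-0.0035,0],"rot":[0,0,0],"grip":0.004},
    {"dp":[0.006,-0.0035,-0.01],"rot":[0,-0.006,0],"grip":0.004},
    {"dp":[0,0,-0.012],"rot":[0,0,0],"grip":0.004},
    {"dp":[0,0,-0.012],"rot":[0,0,0],"grip":0.004},
    {"dp":[0,0,-0.005],"rot":[0,0,0],"grip":0.004},
    {"dp":[0,0,0],"rot":[0,0,0],"grip":0.004},
    {"dp":[0,0,0],"rot":[0,0,0],"grip":0.004},
  ],
)

```text
clock: 7.9
tcp_pos: [0.5715, -0.2984, 0.0154]
orientation: [-3.135, -0.004, -0.001]
contact_force: [-0.7, 0.3, -0.6]
grip_width: 0.0055
```

>>> send_rows(
  motion=[
    {"dp":[0.0005,-0.002,-0.004],"rot":[0,0,0],"grip":0.004},
    {"dp":[0,0,-0.003],"rot":[0,0,0],"grip":0.004},
    {"dp":[0,0,0],"rot":[0,0,0],"grip":0.004},
    {"dp":[0,0,-0.001],"rot":[0,0,0],"grip":0.004},
    {"dp":[0,0,0],"rot":[0,0,0],"grip":0.004},
  ],
)

```text
clock: 8.52
tcp_pos: [0.5726, -0.3009, 0.0078]
orientation: [-3.135, -0.003, -0.003]
contact_force: [-0.9, 0.6, -1.5]
grip_width: 0.0054
```

>>> send_rows(
  motion=[
    {"dp":[0,0,-0.001],"rot":[0,0,0],"grip":0.004},
    {"dp":[0,0,-0.0005],"rot":[0,0,0],"grip":0.004},
    {"dp":[0,0,0],"rot":[0,0,0],"grip":0.004},
  ],
)

```text
clock: 8.9
tcp_pos: [0.5726, -0.3009, 0.0065]
orientation: [-3.135, -0.003, -0.003]
contact_force: [-0.3, 1.0, -1.0]
grip_width: 0.0053
```

>>> send_rows(
  motion=[
    {"dp":[0,0,-0.001],"rot":[0,0,0],"grip":0.004},
    {"dp":[0,0,0],"rot":[0,0,0],"grip":0.004},
  ],
)

```text
clock: 9.15
tcp_pos: [0.5727, -0.301, 0.0066]
orientation: [-3.135, -0.003, -0.004]
contact_force: [0.1, -0.1, -1.5]
grip_width: 0.0052
```

>>> send_rows(
  motion=[
    {"dp":[0,0,-0.002],"rot":[0,0,0],"grip":0.004},
    {"dp":[0,0,0],"rot":[0,0,0],"grip":0.004},
  ],
)

```text
clock: 9.4
tcp_pos: [0.573, -0.3012, 0.0066]
orientation: [-3.134, -0.003, -0.005]
contact_force: [0.1, 0.1, -1.2]
grip_width: 0.005
```

>>> send_rows(
  motion=[
    {"dp":[0,0,0],"rot":[0,0,0],"grip":0.01},
    {"dp":[0,0,0],"rot":[0,0,0],"grip":0.02},
    {"dp":[0,0,0],"rot":[0,0,0],"grip":0.02},
    {"dp":[0,0,0.01],"rot":[0,0,0],"grip":0.02},
    {"dp":[0,0,0.02],"rot":[0,0,0],"grip":0.025},
    {"dp":[0,0,0.02],"rot":[0,0,0],"grip":0.03},
    {"dp":[0.01,0.02,0.01],"rot":[0,0,0],"grip":0.03},
    {"dp":[0.02,0.05,0],"rot":[0,0,0],"grip":0.03},
    {"dp":[0.02,0.05,0],"rot":[0,0,0],"grip":0.03},
    {"dp":[0.015,0.03,0],"rot":[0,0,0],"grip":0.03},
    {"dp":[0.01,0.01,0],"rot":[0,0,0],"grip":0.03},
    {"dp":[0,0,0],"rot":[0,0,0],"grip":0.03},
    {"dp":[0,0,0],"rot":[0,0,0],"grip":0.03},
  ],
)

```text
clock: 11.02
tcp_pos: [0.6521, -0.1428, 0.0815]
orientation: [-3.14, 0.007, -0.024]
contact_force: [0.2, 0.1, -0.1]
grip_width: 0.03
```

```bash
cat > chk.py <<'E'
import sys
from h import *
def meas(n,c,X,z,F={}):
    f=imaging.grab_frame(n); cm=masks(f["img"])[c]; yy,xx=np.nonzero(cm); P=cast(f,np.c_[xx,yy],z); P=P[np.hypot(*(P-X).T)<.044]
    C,mid,g,r=ringfit(P); print(n,c,C.round(4),"open",round(np.degrees(mid)),"gap",round(np.degrees(g)),r.round(4),len(P)); return f
def state():
    o=get_obs(); print(o["tcp_pos"].round(4) if hasattr(o["tcp_pos"],"round") else o["tcp_pos"],o["orientation"],o["grip_width"],o["clock"])
E
python3 - <<'E'
from chk import *
state()
meas("top","yellow",[.602,-.3005],.009)
f=meas("side","yellow",[.602,-.3005],.009)
u,v=proj(f,np.r_[.602,-.3005,.009]).astype(int); cv2.imwrite("pics/b1.png",cv2.resize(f["img"][v-80:v+80,u-100:u+100,::-1],(500,400)))
meas("wrist","red",[.628,-.112],.004)
E
```

```text
[ 0.6521 -0.1428  0.0815] [-3.13957537  0.00713437 -0.02430888] 0.029958822429461112 11.025
top yellow [ 0.6002 -0.3038] open -3 gap 59 0.03 150
side yellow [ 0.6016 -0.303 ] open -3 gap 49 0.03 469
wrist red [ 0.6289 -0.111 ] open -129 gap 49 0.0302 2753
```

View pics/b1.png

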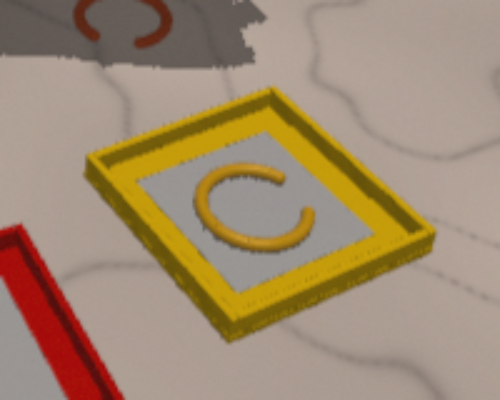

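The crop shows the brass cuff flat on the grey pad, about 3 mm off the middle. Copper is next.

>>> send_rows(
  motion=[
    {"dp":[0.004,0.017,-0.005],"rot":[0,0.015,0.004],"grip":0.03},
    {"dp":[0.0025,0.014,-0.01],"rot":[0,0,0],"grip":0.03},
    {"dp":[0,0,-0.015],"rot":[0,0,0],"grip":0.03},
    {"dp":[0,0,-0.01],"rot":[0,0,0],"grip":0.03},
    {"dp":[0,0,-0.005],"rot":[0,0,0],"grip":0.03},
    {"dp":[0,0,0],"rot":[0,0,0],"grip":0.03},
    {"dp":[0,0,0],"rot":[0,0,0],"grip":0.03},
  ],
)

```text
clock: 12.05
tcp_pos: [0.6572, -0.1107, 0.0315]
orientation: [-3.14, 0.004, 0.006]
contact_force: [-1.0, 0.6, 0.3]
grip_width: 0.0301
```

>>> send_rows(
  motion=[
    {"dp":[0.001,-0.001,-0.012],"rot":[0,-0.003,0.002],"grip":0.03},
    {"dp":[0,0,-0.01],"rot":[0,0,0],"grip":0.03},
    {"dp":[0,0,-0.005],"rot":[0,0,0],"grip":0.03},
    {"dp":[0,0,0],"rot":[0,0,0],"grip":0.02},
    {"dp":[0,0,0],"rot":[0,0,0],"grip":0.02},
  ],
)

```text
clock: 12.68
tcp_pos: [0.6585, -0.1122, 0.0029]
orientation: [-3.14, 0.002, -0.0]
contact_force: [1.0, -0.2, 0.3]
grip_width: 0.0199
```

>>> send_rows(
  motion=[
    {"dp":[0,0,-0.001],"rot":[0,0,0],"grip":0.02},
    {"dp":[0,0,0],"rot":[0,0,0],"grip":0.004},
    {"dp":[0,0,0],"rot":[0,0,0],"grip":0.004},
    {"dp":[0,0,0],"rot":[0,0,0],"grip":0.004},
    {"dp":[0,0,0],"rot":[0,0,0],"grip":0.004},
  ],
)

```text
clock: 13.3
tcp_pos: [0.6589, -0.1121, 0.0025]
orientation: [-3.14, 0.001, -0.002]
contact_force: [0.3, -0.2, -0.4]
grip_width: 0.0056
```

>>> send_rows(
  motion=[
    {"dp":[0,0,0.01],"rot":[0,0,0],"grip":0.004},
    {"dp":[0,0,0.02],"rot":[0,0,0],"grip":0.004},
    {"dp":[0,0,0.02],"rot":[0,0,0],"grip":0.004},
    {"dp":[-0.01,-0.01,0.015],"rot":[0,0,0],"grip":0.004},
    {"dp":[-0.025,-0.024,0],"rot":[0,0,0],"grip":0.004},
    {"dp":[-0.03,-0.028,0],"rot":[0,0,0],"grip":0.004},
    {"dp":[-0.03,-0.028,0],"rot":[0,0,0],"grip":0.004},
    {"dp":[-0.03,-0.028,0],"rot":[0,0,0],"grip":0.004},
    {"dp":[-0.03,-0.028,0],"rot":[0,0,0],"grip":0.004},
    {"dp":[-0.03,-0.028,0],"rot":[0,0,0],"grip":0.004},
    {"dp":[-0.025,-0.024,0],"rot":[0,0,0],"grip":0.004},
    {"dp":[-0.012,-0.012,0],"rot":[0,0,0],"grip":0.004},
    {"dp":[0,0,0],"rot":[0,0,0],"grip":0.004},
    {"dp":[0,0,0],"rot":[0,0,0],"grip":0.004},
  ],
)

```text
clock: 15.05
tcp_pos: [0.4264, -0.3329, 0.0835]
orientation: [3.14, -0.009, 0.022]
contact_force: [-0.2, -0.8, -0.5]
grip_width: 0.0054
```

```bash
python3 - <<'E'
from chk import *
state()
f=imaging.grab_frame("side"); o=get_obs(); u,v=proj(f,o["tcp_pos"]).astype(int); c=f["img"][v-120:v+80,max(0,u-125):u+125,::-1]
cv2.imwrite("pics/c1.png",cv2.resize(c,(500,400)))
E
```

```text
[ 0.4264 -0.3329  0.0835] [ 3.14020045 -0.00892917  0.02175639] 0.005438693170422742 15.05
```

View pics/c1.png

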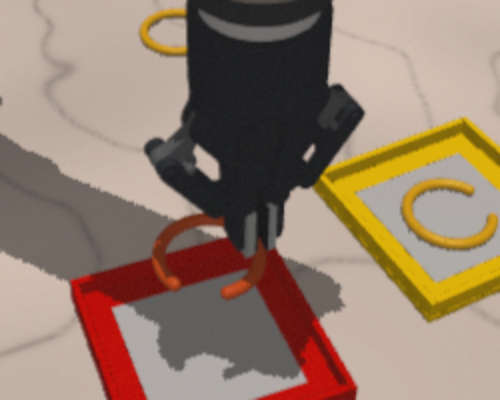

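The copper cuff is held level above the red tray. Lowering it.

>>> send_rows(
  motion=[
    {"dp":[-0.0015,-0.0015,-0.01],"rot":[0,0.014,0.006],"grip":0.004},
    {"dp":[0,0,-0.02],"rot":[0,0,0],"grip":0.004},
    {"dp":[0,0,-0.02],"rot":[0,0,0],"grip":0.004},
    {"dp":[0,0,-0.01],"rot":[0,0,0],"grip":0.004},
    {"dp":[0,0,-0.003],"rot":[0,0,0],"grip":0.004},
    {"dp":[0,0,0],"rot":[0,0,0],"grip":0.004},
    {"dp":[0,0,0],"rot":[0,0,0],"grip":0.004},
  ],
)

```text
clock: 15.98
tcp_pos: [0.4296, -0.3304, 0.0165]
orientation: [3.141, 0.018, -0.003]
contact_force: [0.1, -0.2, -0.9]
grip_width: 0.0052
```

>>> send_rows(
  motion=[
    {"dp":[-0.005,-0.004,-0.003],"rot":[0,0,-0.01],"grip":0.004},
    {"dp":[0,0,-0.003],"rot":[0,0,0],"grip":0.004},
    {"dp":[0,0,0],"rot":[0,0,0],"grip":0.004},
    {"dp":[0,0,-0.001],"rot":[0,0,0],"grip":0.004},
    {"dp":[0,0,0],"rot":[0,0,0],"grip":0.004},
  ],
)

```text
clock: 16.6
tcp_pos: [0.4247, -0.3354, 0.0102]
orientation: [3.141, 0.001, -0.0]
contact_force: [-0.4, -0.1, -0.7]
grip_width: 0.0053
```

>>> send_rows(
  motion=[
    {"dp":[0,0.001,-0.0015],"rot":[0,0,0],"grip":0.004},
    {"dp":[0,0,-0.0015],"rot":[0,0,0],"grip":0.004},
    {"dp":[0,0,0],"rot":[0,0,0],"grip":0.004},
    {"dp":[0,0,-0.001],"rot":[0,0,0],"grip":0.004},
    {"dp":[0,0,0],"rot":[0,0,0],"grip":0.004},
  ],
)

```text
clock: 17.23
tcp_pos: [0.4249, -0.3342, 0.0072]
orientation: [3.141, 0.0, 0.001]
contact_force: [0.1, 0.5, -0.1]
grip_width: 0.005
```

>>> send_rows(
  motion=[
    {"dp":[0,0,0],"rot":[0,0,0],"grip":0.01},
    {"dp":[0,0,0],"rot":[0,0,0],"grip":0.02},
    {"dp":[0,0,0],"rot":[0,0,0],"grip":0.02},
    {"dp":[0,0,0.01],"rot":[0,0,0],"grip":0.02},
    {"dp":[0,0,0.02],"rot":[0,0,0],"grip":0.025},
    {"dp":[0,0,0.02],"rot":[0,0,0],"grip":0.03},
    {"dp":[0.01,0.02,0.015],"rot":[0,0,0],"grip":0.03},
    {"dp":[0.01,0.04,0],"rot":[0,0,0],"grip":0.03},
    {"dp":[0.01,0.045,0],"rot":[0,0,0],"grip":0.03},
    {"dp":[0,0.045,0],"rot":[0,0,0],"grip":0.03},
    {"dp":[0,0.045,0],"rot":[0,0,0],"grip":0.03},
    {"dp":[0,0.045,0],"rot":[0,0,0],"grip":0.03},
    {"dp":[0,0.045,0],"rot":[0,0,0],"grip":0.03},
    {"dp":[0,0.045,0],"rot":[0,0,0],"grip":0.03},
    {"dp":[0,0.045,0],"rot":[0,0,0],"grip":0.03},
    {"dp":[0,0.03,0],"rot":[0,0,0],"grip":0.03},
    {"dp":[0,0.015,0],"rot":[0,0,0],"grip":0.03},
    {"dp":[0,0,0],"rot":[0,0,0],"grip":0.03},
    {"dp":[0,0,0],"rot":[0,0,0],"grip":0.03},
  ],
)

```text
clock: 19.6
tcp_pos: [0.4583, 0.0954, 0.0836]
orientation: [3.14, -0.007, 0.022]
contact_force: [0.5, 0.3, -0.7]
grip_width: 0.0298
```

```bash
python3 - <<'E'
from chk import *
state()
meas("top","red",[.395,-.334],.009)
f=meas("side","red",[.395,-.334],.009)
f=meas("wrist","grey",[.489,.107],.004)
w=f["img"]; cv2.imwrite("pics/d1.png",w[:,:,::-1])
E
```

```text
[0.4583 0.0954 0.0836] [ 3.13977208 -0.00706629  0.02234607] 0.029830189933006703 19.6
top red [ 0.3946 -0.3364] open -123 gap 58 0.03 161
side red [ 0.3958 -0.3355] open -125 gap 51 0.0301 631
wrist grey [0.4906 0.108 ] open 171 gap 49 0.0303 235
```

View pics/d1.png

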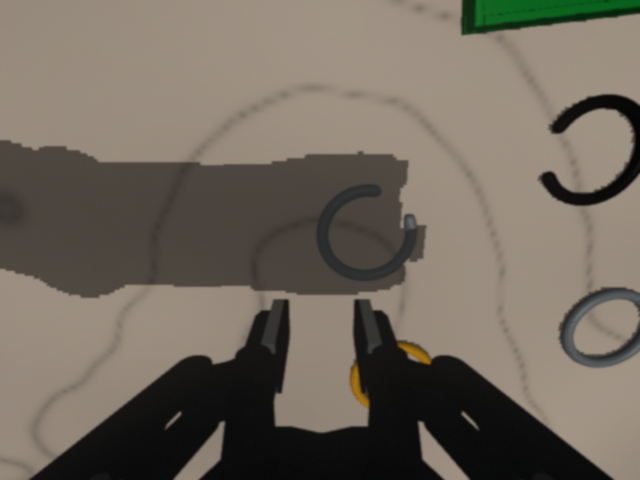

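Copper was placed about 2 mm from the middle. The wrist view shows the steel cuff at (367,233), half in shadow, where it was measured before. Descending on it.

>>> send_rows(
  motion=[
    {"dp":[0.001,0.006,-0.005],"rot":[0,0.014,0.004],"grip":0.03},
    {"dp":[0,0.005,-0.015],"rot":[0,0,0],"grip":0.03},
    {"dp":[0,0,-0.02],"rot":[0,0,0],"grip":0.03},
    {"dp":[0,0,-0.01],"rot":[0,0,0],"grip":0.03},
    {"dp":[0,0,-0.005],"rot":[0,0,0],"grip":0.03},
    {"dp":[0,0,0],"rot":[0,0,0],"grip":0.03},
    {"dp":[0,0,0],"rot":[0,0,0],"grip":0.03},
  ],
)

```text
clock: 20.62
tcp_pos: [0.4593, 0.1063, 0.0244]
orientation: [3.139, -0.005, -0.003]
contact_force: [0.1, 0.1, 0.3]
grip_width: 0.0301
```

>>> send_rows(
  motion=[
    {"dp":[0,0.0005,-0.01],"rot":[0,0,0.003],"grip":0.03},
    {"dp":[0,0,-0.008],"rot":[0,0,0],"grip":0.03},
    {"dp":[0,0,-0.003],"rot":[0,0,0],"grip":0.03},
    {"dp":[0,0,0],"rot":[0,0,0],"grip":0.02},
    {"dp":[0,0,0],"rot":[0,0,0],"grip":0.02},
  ],
)

```text
clock: 21.25
tcp_pos: [0.4597, 0.1071, 0.0025]
orientation: [3.14, 0.0, -0.001]
contact_force: [-0.5, -0.0, 0.0]
grip_width: 0.02
```

>>> send_rows(
  motion=[
    {"dp":[0,0,-0.0005],"rot":[0,0,0],"grip":0.004},
    {"dp":[0,0,0],"rot":[0,0,0],"grip":0.004},
    {"dp":[0,0,0],"rot":[0,0,0],"grip":0.004},
    {"dp":[0,0,0],"rot":[0,0,0],"grip":0.004},
    {"dp":[0,0,0.01],"rot":[0,0,0],"grip":0.004},
    {"dp":[0,0,0.02],"rot":[0,0,0],"grip":0.004},
    {"dp":[0,0,0.02],"rot":[0,0,0],"grip":0.004},
    {"dp":[-0.004,0.01,0.015],"rot":[0,0,0],"grip":0.004},
    {"dp":[-0.009,0.024,0],"rot":[0,0,0],"grip":0.004},
    {"dp":[-0.01,0.028,0],"rot":[0,0,0],"grip":0.004},
    {"dp":[-0.01,0.028,0],"rot":[0,0,0],"grip":0.004},
    {"dp":[-0.01,0.028,0],"rot":[0,0,0],"grip":0.004},
    {"dp":[-0.01,0.028,0],"rot":[0,0,0],"grip":0.004},
    {"dp":[-0.01,0.028,0],"rot":[0,0,0],"grip":0.004},
    {"dp":[-0.009,0.024,0],"rot":[0,0,0],"grip":0.004},
    {"dp":[-0.005,0.012,0],"rot":[0,0,0],"grip":0.004},
    {"dp":[0,0,0],"rot":[0,0,0],"grip":0.004},
    {"dp":[0,0,0],"rot":[0,0,0],"grip":0.004},
  ],
)

```text
clock: 23.5
tcp_pos: [0.3815, 0.3219, 0.0769]
orientation: [-3.139, 0.007, -0.007]
contact_force: [0.7, -0.6, -1.2]
grip_width: 0.005
```

```bash
python3 - <<'E'
from chk import *
state()
f=imaging.grab_frame("side"); o=get_obs(); u,v=proj(f,o["tcp_pos"]).astype(int); c=f["img"][max(0,v-80):v+80,u-100:u+100,::-1]
w=imaging.grab_frame("wrist")["img"][:,160:480,::-1]
cv2.imwrite("pics/e1.png",np.hstack([cv2.resize(c,(500,400)),cv2.resize(w,(267,400))]))
E
```

```text
[0.3815 0.3219 0.0769] [-3.1390792   0.00713781 -0.00688171] 0.004965104211843416 23.5
```

View pics/e1.png

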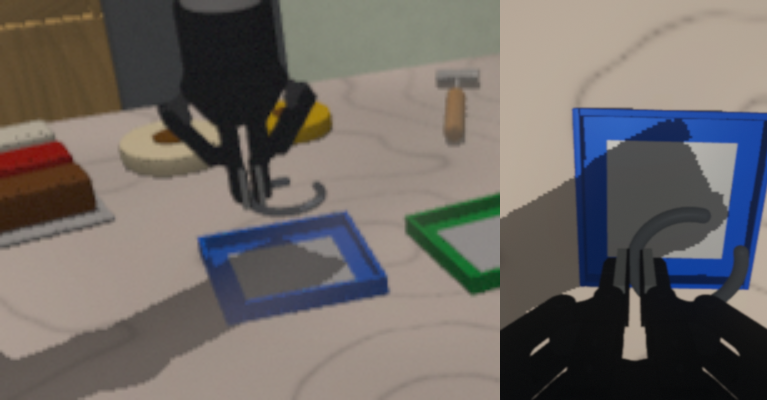

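The steel cuff is held level above the blue tray. Lowering it.

>>> send_rows(
  motion=[
    {"dp":[-0.003,0.004,0],"rot":[0,0.004,0.004],"grip":0.004},
    {"dp":[-0.002,0.003,-0.01],"rot":[0,0,0],"grip":0.004},
    {"dp":[0,0,-0.015],"rot":[0,0,0],"grip":0.004},
    {"dp":[0,0,-0.015],"rot":[0,0,0],"grip":0.004},
    {"dp":[0,0,-0.01],"rot":[0,0,0],"grip":0.004},
    {"dp":[0,0,-0.003],"rot":[0,0,0],"grip":0.004},
    {"dp":[0,0,0],"rot":[0,0,0],"grip":0.004},
    {"dp":[0,0,0],"rot":[0,0,0],"grip":0.004},
  ],
)

```text
clock: 24.6
tcp_pos: [0.3765, 0.3271, 0.0191]
orientation: [-3.141, 0.006, 0.002]
contact_force: [1.1, -0.2, -0.8]
grip_width: 0.0056
```

>>> send_rows(
  motion=[
    {"dp":[0.0005,0.002,-0.004],"rot":[0,0,0.004],"grip":0.004},
    {"dp":[0,0,-0.003],"rot":[0,0,0],"grip":0.004},
    {"dp":[0,0,0],"rot":[0,0,0],"grip":0.004},
    {"dp":[0,0,-0.0015],"rot":[0,0,0],"grip":0.004},
    {"dp":[0,0,0],"rot":[0,0,0],"grip":0.004},
    {"dp":[0,0,-0.0015],"rot":[0,0,0],"grip":0.004},
    {"dp":[0,0,0],"rot":[0,0,0],"grip":0.004},
  ],
)

```text
clock: 25.48
tcp_pos: [0.3774, 0.3299, 0.0092]
orientation: [-3.14, -0.001, 0.0]
contact_force: [-0.7, 0.9, -0.9]
grip_width: 0.0051
```

>>> send_rows(
  motion=[
    {"dp":[0,0,-0.0015],"rot":[0,0,0],"grip":0.004},
    {"dp":[0,0,0],"rot":[0,0,0],"grip":0.004},
    {"dp":[0,0,-0.0015],"rot":[0,0,0],"grip":0.004},
    {"dp":[0,0,0],"rot":[0,0,0],"grip":0.004},
  ],
)

```text
clock: 25.98
tcp_pos: [0.3775, 0.33, 0.0075]
orientation: [-3.139, -0.001, 0.001]
contact_force: [-0.2, -0.9, 0.2]
grip_width: 0.0054
```

>>> send_rows(
  motion=[
    {"dp":[0,0,0],"rot":[0,0,0],"grip":0.01},
    {"dp":[0,0,0],"rot":[0,0,0],"grip":0.02},
    {"dp":[0,0,0],"rot":[0,0,0],"grip":0.02},
    {"dp":[0,0,0.01],"rot":[0,0,0],"grip":0.02},
    {"dp":[0,0,0.02],"rot":[0,0,0],"grip":0.025},
    {"dp":[0,0,0.02],"rot":[0,0,0],"grip":0.03},
    {"dp":[0.014,-0.01,0.015],"rot":[0,0,0],"grip":0.03},
    {"dp":[0.033,-0.02,0],"rot":[0,0,0],"grip":0.03},
    {"dp":[0.04,-0.024,0],"rot":[0,0,0],"grip":0.03},
    {"dp":[0.04,-0.024,0],"rot":[0,0,0],"grip":0.03},
    {"dp":[0.04,-0.024,0],"rot":[0,0,0],"grip":0.03},
    {"dp":[0.04,-0.024,0],"rot":[0,0,0],"grip":0.03},
    {"dp":[0.04,-0.024,0],"rot":[0,0,0],"grip":0.03},
    {"dp":[0.025,-0.016,0],"rot":[0,0,0],"grip":0.03},
    {"dp":[0.01,-0.006,0],"rot":[0,0,0],"grip":0.03},
    {"dp":[0,0,0],"rot":[0,0,0],"grip":0.03},
    {"dp":[0,0,0],"rot":[0,0,0],"grip":0.03},
  ],
)

```text
clock: 28.1
tcp_pos: [0.6658, 0.1547, 0.0817]
orientation: [-3.136, -0.011, -0.002]
contact_force: [-0.3, 0.7, 0.9]
grip_width: 0.0301
```

```bash
python3 - <<'E'
from chk import *
state()
meas("top","grey",[.407,.329],.009)
meas("top","dark",[.6305,.159],.004)
f=meas("wrist","dark",[.6305,.159],.004); s=imaging.grab_frame("side"); u,v=proj(s,np.r_[.407,.329,.009]).astype(int)
cv2.imwrite("pics/f1.png",np.hstack([cv2.resize(s["img"][v-50:v+50,u-50:u+50,::-1],(360,360)),cv2.resize(f["img"][:,:,::-1],(440,360))]))
E
```

```text
[0.6658 0.1547 0.0817] [-3.13607859e+00 -1.05454438e-02 -1.95386669e-03] 0.030132125127508298 28.1h.py:17: RuntimeWarning: Mean of empty slice.
  c0=P.mean(0)
  ret = um.true_divide(
Traceback (most recent call last):
  File "chk.py", line 5, in meas
    C,mid,g,r=ringfit(P); print(n,c,C.round(4),"open",round(np.degrees(mid)),"gap",round(np.degrees(g)),r.round(4),len(P)); return f
              ~~~~~~~^^^
  File "h.py", line 18, in ringfit
    s=least_squares(lambda c:np.hypot(*(P-c).T)-.03,c0,loss='soft_l1',f_scale=.003)
ValueError: Initial guess is outside of provided bounds
```

```bash
python3 - <<'E'
from chk import *
f=imaging.grab_frame("wrist"); s=imaging.grab_frame("side"); t=imaging.grab_frame("top")
g=lambda F,X,r:F["img"][(p:=proj(F,X).astype(int))[1]-r:p[1]+r,p[0]-r:p[0]+r,::-1]
X=np.r_[.407,.329,.009]
cv2.imwrite("pics/f1.png",np.vstack([np.hstack([cv2.resize(g(s,X,50),(300,300)),cv2.resize(g(t,X,50),(300,300))]),cv2.resize(f["img"][180:,:,::-1],(600,281))]))
p=cast(f,[(0,0)],.004)
im=f["img"]; m=(im.max(2)<45).astype(np.uint8); yy,xx=np.nonzero(m); P=cast(f,np.c_[xx,yy],.004); P=P[abs(np.hypot(*(P-[.631,.159]).T)-.03)<.009]; print(ringfit(P),len(P))
E
```

```text
(array([0.63135675, 0.16135372]), np.float64(-3.139664181834817), np.float64(0.8323546683630143), np.float64(0.030196572935461446)) 2641
```

View pics/f1.png

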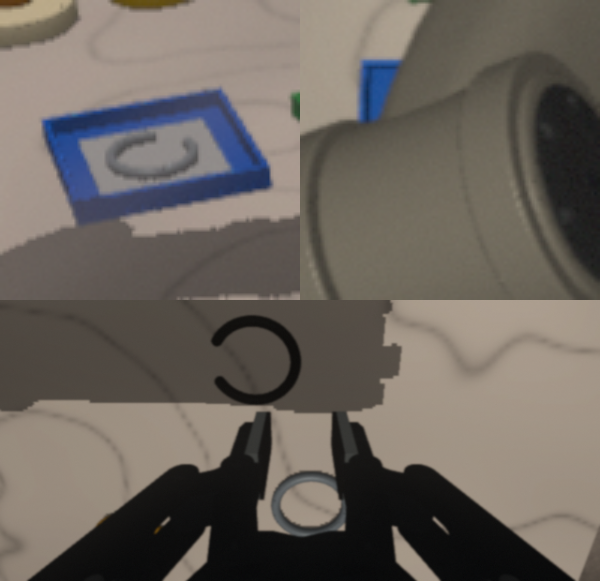

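The steel cuff lies on the blue tray's pad. The black cuff is at (0.631,0.160) with the jaws just short of it. Picking it up.

>>> send_rows(
  motion=[
    {"dp":[-0.003,0.003,-0.005],"rot":[0,0,-0.007],"grip":0.03},
    {"dp":[-0.002,0.002,-0.015],"rot":[0,0,0],"grip":0.03},
    {"dp":[0,0,-0.02],"rot":[0,0,0],"grip":0.03},
    {"dp":[0,0,-0.01],"rot":[0,0,0],"grip":0.03},
    {"dp":[0,0,-0.005],"rot":[0,0,0],"grip":0.03},
    {"dp":[0,0,0],"rot":[0,0,0],"grip":0.03},
    {"dp":[0,0,0],"rot":[0,0,0],"grip":0.03},
  ],
)

```text
clock: 29.18
tcp_pos: [0.6592, 0.1606, 0.0215]
orientation: [-3.137, -0.001, 0.001]
contact_force: [-0.1, 0.1, 0.1]
grip_width: 0.0301
```

>>> send_rows(
  motion=[
    {"dp":[0.0015,-0.0005,-0.01],"rot":[0,0,0],"grip":0.03},
    {"dp":[0,0,-0.006],"rot":[0,0,0],"grip":0.03},
    {"dp":[0,0,-0.002],"rot":[0,0,0],"grip":0.03},
    {"dp":[0,0,0],"rot":[0,0,0],"grip":0.02},
    {"dp":[0,0,0],"rot":[0,0,0],"grip":0.02},
  ],
)

```text
clock: 29.8
tcp_pos: [0.6615, 0.1601, 0.0031]
orientation: [-3.136, -0.001, -0.001]
contact_force: [0.7, 0.1, 0.1]
grip_width: 0.02
```

>>> send_rows(
  motion=[
    {"dp":[0,0,-0.001],"rot":[0,0,0],"grip":0.004},
    {"dp":[0,0,0],"rot":[0,0,0],"grip":0.004},
    {"dp":[0,0,0],"rot":[0,0,0],"grip":0.004},
    {"dp":[0,0,0],"rot":[0,0,0],"grip":0.004},
    {"dp":[0,0,0.01],"rot":[0,0,0],"grip":0.004},
    {"dp":[0,0,0.02],"rot":[0,0,0],"grip":0.004},
    {"dp":[0,0,0.02],"rot":[0,0,0],"grip":0.004},
    {"dp":[-0.002,0.01,0.015],"rot":[0,0,0],"grip":0.004},
    {"dp":[-0.005,0.024,0],"rot":[0,0,0],"grip":0.004},
    {"dp":[-0.006,0.028,0],"rot":[0,0,0],"grip":0.004},
    {"dp":[-0.006,0.028,0],"rot":[0,0,0],"grip":0.004},
    {"dp":[-0.005,0.024,0],"rot":[0,0,0],"grip":0.004},
    {"dp":[-0.004,0.02,0],"rot":[0,0,0],"grip":0.004},
    {"dp":[-0.002,0.008,0],"rot":[0,0,0],"grip":0.004},
    {"dp":[0,0,0],"rot":[0,0,0],"grip":0.004},
    {"dp":[0,0,0],"rot":[0,0,0],"grip":0.004},
  ],
)

```text
clock: 31.8
tcp_pos: [0.6258, 0.3175, 0.0721]
orientation: [-3.133, -0.011, 0.0]
contact_force: [-0.2, -0.3, -0.7]
grip_width: 0.0051
```

```bash
python3 - <<'E'
from chk import *
state()
f=imaging.grab_frame("side"); o=get_obs(); u,v=proj(f,o["tcp_pos"]).astype(int); c=f["img"][max(0,v-80):v+80,u-100:u+100,::-1]
w=imaging.grab_frame("wrist")["img"][:,160:480,::-1]
cv2.imwrite("pics/g1.png",np.hstack([cv2.resize(c,(500,400)),cv2.resize(w,(267,400))]))
E
```

```text
[0.6258 0.3175 0.0721] [-3.13251818e+00 -1.09922047e-02  1.92529791e-04] 0.005082329561954975 31.8
```

View pics/g1.png

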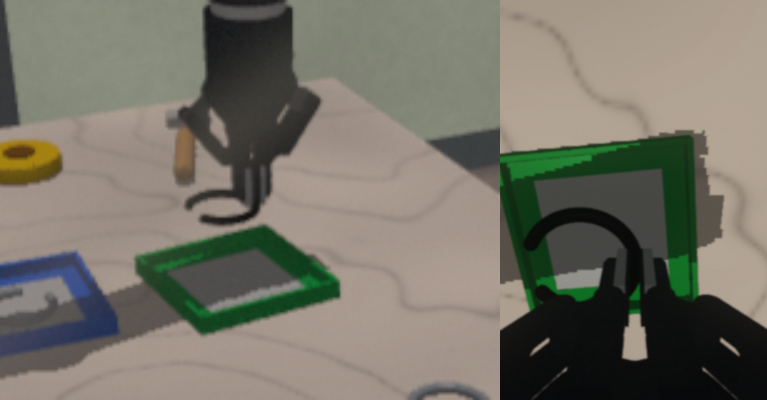

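The black cuff is held level above the green tray. Lowering it.

>>> send_rows(
  motion=[
    {"dp":[0.003,-0.008,0],"rot":[-0.008,0,-0.007],"grip":0.004},
    {"dp":[0.003,-0.0075,-0.01],"rot":[0,0,0],"grip":0.004},
    {"dp":[0,0,-0.015],"rot":[0,0,0],"grip":0.004},
    {"dp":[0,0,-0.015],"rot":[0,0,0],"grip":0.004},
    {"dp":[0,0,-0.007],"rot":[0,0,0],"grip":0.004},
    {"dp":[0,0,-0.003],"rot":[0,0,0],"grip":0.004},
    {"dp":[0,0,0],"rot":[0,0,0],"grip":0.004},
    {"dp":[0,0,0],"rot":[0,0,0],"grip":0.004},
  ],
)

```text
clock: 32.9
tcp_pos: [0.6327, 0.2981, 0.0178]
orientation: [3.141, -0.007, -0.002]
contact_force: [-0.8, 0.5, -1.6]
grip_width: 0.0056
```

>>> send_rows(
  motion=[
    {"dp":[-0.0005,0.0035,-0.003],"rot":[0,0,0.004],"grip":0.004},
    {"dp":[0,0,-0.002],"rot":[0,0,0],"grip":0.004},
    {"dp":[0,0,0],"rot":[0,0,0],"grip":0.004},
    {"dp":[0,0,-0.002],"rot":[0,0,0],"grip":0.004},
    {"dp":[0,0,0],"rot":[0,0,0],"grip":0.004},
    {"dp":[0,0,-0.001],"rot":[0,0,0],"grip":0.004},
    {"dp":[0,0,0],"rot":[0,0,0],"grip":0.004},
  ],
)

```text
clock: 33.78
tcp_pos: [0.6326, 0.3024, 0.0103]
orientation: [-3.141, -0.001, -0.001]
contact_force: [-0.8, 0.3, -1.4]
grip_width: 0.0054
```

>>> send_rows(
  motion=[
    {"dp":[0,0,-0.0015],"rot":[0,0,0],"grip":0.004},
    {"dp":[0,0,0],"rot":[0,0,0],"grip":0.004},
    {"dp":[0,0,-0.0015],"rot":[0,0,0],"grip":0.004},
    {"dp":[0,0,0],"rot":[0,0,0],"grip":0.004},
    {"dp":[0,0,-0.001],"rot":[0,0,0],"grip":0.004},
    {"dp":[0,0,0],"rot":[0,0,0],"grip":0.004},
  ],
)

```text
clock: 34.52
tcp_pos: [0.633, 0.3024, 0.0079]
orientation: [-3.141, -0.0, -0.001]
contact_force: [0.2, -0.2, -0.4]
grip_width: 0.0054
```

>>> send_rows(
  motion=[
    {"dp":[0,0,-0.001],"rot":[0,0,0],"grip":0.004},
    {"dp":[0,0,0],"rot":[0,0,0],"grip":0.004},
  ],
)

```text
clock: 34.78
tcp_pos: [0.633, 0.3024, 0.0078]
orientation: [-3.14, -0.0, -0.001]
contact_force: [-0.8, -0.3, 1.2]
grip_width: 0.0052
```

The tool no longer moves down and Fz is now positive, so the cuff is on the tray floor. Releasing and backing off.

>>> send_rows(
  motion=[
    {"dp":[0,0,0],"rot":[0,0,0],"grip":0.01},
    {"dp":[0,0,0],"rot":[0,0,0],"grip":0.02},
    {"dp":[0,0,0],"rot":[0,0,0],"grip":0.02},
    {"dp":[0,0,0.01],"rot":[0,0,0],"grip":0.02},
    {"dp":[0,0,0.02],"rot":[0,0,0],"grip":0.025},
    {"dp":[0,0,0.03],"rot":[0,0,0],"grip":0.03},
    {"dp":[0,0,0.03],"rot":[0,0,0],"grip":0.03},
    {"dp":[-0.01,-0.02,0.03],"rot":[0,0,0],"grip":0.03},
    {"dp":[-0.02,-0.04,0.03],"rot":[0,0,0],"grip":0.03},
    {"dp":[-0.025,-0.04,0.02],"rot":[0,0,0],"grip":0.03},
    {"dp":[-0.025,-0.04,0],"rot":[0,0,0],"grip":0.03},
    {"dp":[-0.025,-0.04,0],"rot":[0,0,0],"grip":0.03},
    {"dp":[-0.02,-0.04,0],"rot":[0,0,0],"grip":0.03},
    {"dp":[-0.01,-0.02,0],"rot":[0,0,0],"grip":0.03},
    {"dp":[0,0,0],"rot":[0,0,0],"grip":0.03},
    {"dp":[0,0,0],"rot":[0,0,0],"grip":0.03},
  ],
)

```text
clock: 36.78
tcp_pos: [0.4991, 0.0583, 0.1991]
orientation: [-3.127, 0.001, -0.032]
contact_force: [0.4, 0.2, -0.5]
grip_width: 0.0296
```

```bash
python3 - <<'E'
from chk import *
state()
t=imaging.grab_frame("top"); s=imaging.grab_frame("side")
cv2.imwrite("pics/h1.png",np.vstack([t["img"][150:340,130:530,::-1],s["img"][120:480,140:540,::-1]]))
for c,X,z in(("yellow",[.602,-.3005],.009),("red",[.395,-.334],.009),("grey",[.407,.329],.009),("dark",[.602,.302],.009),("grey",[.674,.031],.004),("yellow",[.514,-.012],.004)):
    for F,n in((t,"top"),(s,"side")):
        m=masks(F["img"])[c]; yy,xx=np.nonzero(m); P=cast(F,np.c_[xx,yy],z); P=P[abs(np.hypot(*(P-X).T)-.03)<.012]
        if len(P)>40: C,mid,g,r=ringfit(P); print(n,c,C.round(4),"d",((C-X)*1000).round(1),round(np.degrees(g)),len(P))
E
```

```text
[0.4991 0.0583 0.1991] [-3.12681629e+00  5.33986623e-04 -3.20937268e-02] 0.029623444268402074 36.775
top yellow [ 0.6003 -0.3039] d [-1.7 -3.4] 59 151
side yellow [ 0.6016 -0.303 ] d [-0.4 -2.5] 49 468
top red [ 0.3945 -0.3363] d [-0.5 -2.3] 58 158
side red [ 0.3958 -0.3355] d [ 0.8 -1.5] 51 630
top grey [0.4057 0.3281] d [-1.3 -0.9] 8 445
side grey [0.4071 0.3289] d [ 0.1 -0.1] 7 420
top dark [0.6024 0.2992] d [ 0.4 -2.8] 58 155
side dark [0.6037 0.2992] d [ 1.7 -2.8] 48 154
side grey [0.6742 0.0311] d [0.2 0.1] 6 308
top yellow [ 0.5136 -0.012 ] d [-0.4 -0. ] 174 107
side yellow [ 0.515  -0.0113] d [1.  0.7] 6 317
```

View pics/h1.png

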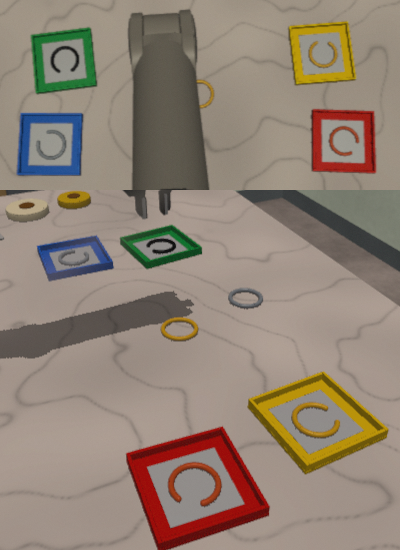

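The final picture shows all four cuffs flat on their pads, both bangles where they were, and the gripper clear. Handing in.

```bash
python3 -c "
from bench import hand_in; print(hand_in())"
```

```text
the job is handed in; nothing more can be done
None
```

All four cuffs are in their trays and the job is handed in. I placed them in the order named (brass in yellow, copper in red, steel in blue, black in green), and lowered each one until it met the tray floor before opening the jaws. The arm finished at 36.8 s, with the gripper empty and clear of everything.

- **Placing:** the top and side views put the brass, copper and black cuffs within about 4 mm of the middle of their trays. In the last pictures all four lie flat on the pads.
- **Steel cuff:** its automatic position check was unreliable, because the grey pad looked the same as the steel to the colour mask. I confirmed by eye, in both views, that it is centred.
- **Bangles:** in the side view both are within about 1 mm of where they started. In the last top view the arm hid the steel bangle and part of the brass one.
- **Grip reading:** while holding a cuff the opening read about 5 mm, less than the 8 mm wire. It was the same at two heights on the first cuff, and each cuff stayed level and none slipped.

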